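# Slide the card terminal round the bell into its charging dock

## Task

Put the card terminal on charge: slide it flat along the counter, out round the bell and past the tape dispenser without touching either, and head first into its charging dock. Press it firmly home by feel, until it has pushed the stiff charging shoe in and beds on the length stop, holding a push of about 20 N for a moment but never more than 25 N; then let go and leave it there. Do not lift or tip the terminal, and leave the pin tin and the two thread spools where they are.

Things in the scene. Friction and masses are not known exactly. Their poses are not given: they have to be found in the camera images.
- terminal: Black card terminal in a teal rubber boot, loose, about 0.42 kg. Boot: flat block 198 long, 88 wide, 20 mm high, vertical sides, corner radius 8 mm; the terminal stands up out of it to 48 mm, set back 4 mm or more from the boot's outline. Too wide to grip: push it by the boot. Origin: centre of its underside; x along its length to its head (nose), y across, z up.
- terminal_nose (a point): Middle of the boot's end face at the terminal's head, with three small brass charging lands, 99 mm ahead of the terminal's origin and 11 mm above the counter. Axes as the terminal's.
- dock: Pale grey charging dock screwed to the counter. Origin: on the counter, centre of its mouth; x straight in, y across, z up. Two cheeks 26 mm high, x = 0 to 152 mm, inner faces at y = +/-46, outer +/-60 mm (screw lugs to 76); a flared lead-in opens to y = +/-63 mm at x = -23 mm. The floor between is bare counter; a rear wall 34 mm high closes the back.
- dock_leaves (a point): Point on the dock's centre line, 75 mm in from the mouth, 12 mm up, between the round noses of two sprung steel leaves in the cheeks. Free, each nose stands 40 mm from the centre line; it gives way and presses the boot's side with about 4 N. Sliding in between them takes a push of 5 to 7 N (2 to 3 N on the open counter); they keep the terminal where it is left.
- dock_stop (a point): Point on the centre line 112 mm in from the mouth, 11 mm up: middle of the length stop's setting range. The stop is a dark block at the back, locked by a thumb screw, faced with two hard rubber buffers that give 0.07 mm per N. Their face may stand up to 6 mm before or behind this point and is not measured: feel for it. Home takes 20 N of push; 25 N is the limit.
- charge_pins (a joint): Charging shoe: contact strip between the buffers, 40 mm wide, 6 to 16 mm above the counter, standing 3 mm out of their face. 0 = out, 0.003 m = flush with the free buffers, a little more as they give. It slides stiffly, resisting with about 7 N (push on the terminal then about 12 N), and stays where pushed; the stop is felt as a further steep rise. The reading is coarse.
- call_bell: Silver desk bell with dark foot, 77 mm in diameter, 62 mm high, fixed to the counter beside the dock's mouth on the robot's side. Origin: centre of its underside.
- tape_dispenser: Black tape dispenser, 33 mm (its x) by 138 mm (its y), 68 mm high, fixed to the counter on the far side of the way to the dock. Origin: centre of its underside.
- pin_tin: Round red tin, 69 mm in diameter, 26 mm high, loose bystander. Origin: centre of its underside.
- thread_navy: Spool of navy thread standing at the far side of the counter, 28 mm in diameter, 48 mm high, loose bystander. Origin: centre of its underside.
- thread_white: Spool of white thread beside it, same size, loose bystander. Origin: centre of its underside.

How it is judged:
By the outcome, as a careful person would: the job done as asked, in the order asked, and still so for the second after the job is handed in, with the robot touching nothing.
It also fails if it takes over 72 s, if anything falls off the work surface, if the arm or the gripper's body presses on something with over 40 N, if the wrist force passes 120 N, or if a joint passes its speed limit or range.

## Robot

A 7-joint arm with a two-finger parallel gripper is mounted at the origin on a cart in front of the work surface, level with it; the furniture and walls round the work are solid. World frame = base frame: x ahead of the robot, y to its left, z up, the work surface at z = 0. Lengths are in m, angles in rad, forces in N, time in s.
With the tool pointing down it reaches from about 0.35 to 0.9 m from the base axis. Payload 7.2 kg.
Tool frame: the origin (TCP) lies between the finger pads; the fingertips stand 14 mm ahead of it and the grasp point (between the pads) lies 5 mm behind it; x points along the fingers, z is the direction in which the jaws open and shut, and the axes are right-handed (so a half turn about x gives the same grasp; the last joint's range is limited). The gripper opens to 88 mm and grips with 3 to 60 N. Pads are 20 mm wide; open, the fingers measure 115 mm over their backs; the gripper's body (75 mm by 178 mm) begins 61 mm behind the grasp point.
Start: joints at [-0.068, 0.411, -0.013, 1.596, 0.006, 1.134, -0.082], TCP at [0.625, -0, 0.237] pointing down, gripper open.
Joint ranges: [-2.95, 2.95], [-0.29, 1.99], [-1.47, 1.44], [0.14, 2.54], [-1.03, 4.17], [0.13, 1.85], [-2.86, 2.86]. Speed limits (rad/s): [2.39, 2.39, 3.01, 3.01, 3.14, 3.14, 3.14].

## Interface

Orientations are given as a unit quaternion [x, y, z, w].
In Python, from station import monitor, imaging, hand_in gives the robot as it stands.
- The arm moves only by the tool move_arm, never from a script. Its argument "series" is text: rows parted by semicolons, each of 7 numbers parted by spaces: the gripper's target within -1 to 1 (shut at 1, half-way at 0, fully open at -1), then the shift along the tool's x, y, z in m, then the turn, a rotation vector about the tool's x, y, z in rad. In form: fingers tx ty tz ax ay az; .... A call has exactly 8 rows; each row shifts and turns the commanded pose from where the row before left it, along the tool's axes as they then stand; what a row does not reach is not made up. A row lasts 1/10 s, in which the tool goes at most 50 mm and 8.59 degrees, less where a joint would pass 70% of its speed; a pose out of reach is approached as far as the arm can. A call is refused whole if a number of a shift passes 0.05 or a number of a turn 0.15, either way. A call with a gripper value outside its range is refused whole. The fingers move at their own pace and stop on an object; "grip_force" is the grip in N (left out, the last holds). Time passes only in rows, so rows that do not move let the fingers close, or fill a call up. It gives the time, the measured TCP pose, the force and the opening at its end, in the units of the state.
- monitor.observe(): the state, without advancing time (a new reading comes with each control period).
- imaging.grab_frame(name): name is "scene" or "side" or "wrist"; returns a dict with "color" (480x640x3 uint8, blue, green, red), "range_z" (480x640 float32, m along the optical axis (not along the pixel's ray), 0 where there is no reading), "fx", "fy", "cx", "cy" (pixels), "D" ([k1, k2, p1, p2, k3] as OpenCV has them; the pictures are not rectified), "cam_to_world" (4x4, takes a point from camera to world coordinates). Camera axes: x right, y down, z forward; pixel columns grow to the right and rows downward; lengths in m; the calibration is good to about 2 mm. A picture is of the moment at which its call begins.
- hand_in(): hands the job in, once; it reports no verdict.
Trained networks look in a picture, given as the dict that the camera call returned (one of the last four; its "shot" number tells which), for a name from the list of things; names that differ only in an ending like _2 or _b are one class to them, and where a whole thing is asked for, a point or a joint stands for the part that bears it (a point fixed in the world has none). Each returns a list of dicts, best first, with "confidence" (0 to 1); they miss things now and then, are a little off and sometimes report something else, mostly with a low value. They report only what shows in the picture. A call takes as long as a camera call.
- imaging.spot_in(picture, thing): "at" ([column, row] in pixels, amid what is visible of it).
- imaging.spot_point(picture, thing): "at" ([column, row] in pixels: a listed point, or the origin of a listed thing).
The state is a dict: "t": time; "q": joint angles; "dq": joint speeds; "joint_torque": joint torques, N m; "position": TCP position; "orientation": TCP orientation; "wrist_force": force on the tool from outside, world axes, zero at the start; "wrist_torque": the same for the moment, N m; "width": finger opening in m.
Only numpy, scipy, OpenCV 4.12 (cv2) and the standard library are available. Lean on these libraries where they do the work, as an engineer would, in place of code of your own. Each camera call takes 0.05 s, during which the arm holds its last target.

## Working session

There is one attempt and no reset: what is moved stays moved. The work goes in short steps, Python scripts to look and compute and a tool call to move; the robot and the scene stay as the last step left them, time stands still between calls to the robot, and variables do not carry over. Pictures are saved under pics/ and viewed, and the job is handed in when it is done.

Besides the shell and the picture viewer there is one more tool, called after "Emit:" by a JSON object that holds its "fn" and its "kwargs", one argument or row to a line. move_arm: Moves the arm, as the interface text tells. Its arguments: {"type":"object","properties":{"series":{"type":"string"},"grip_force":{"type":"number"}},"required":["series"]}

```bash
mkdir -p pics; ls; cat > h.py <<'E'
import numpy as np, cv2
from station import monitor, imaging, hand_in
def px2w(p, uv, z=None):
    K=np.array([[p['fx'],0,p['cx']],[0,p['fy'],p['cy']],[0,0,1.]])
    n=cv2.undistortPoints(np.array([[uv]],float),K,np.array(p['D'],float))[0,0]
    T=np.array(p['cam_to_world']); d=T[:3,:3]@np.array([n[0],n[1],1]); o=T[:3,3]
    if z is None:
        r=p['range_z'][int(round(uv[1])),int(round(uv[0]))]; return o+d*r
    return o+d*(z-o[2])/d[2]
def cloud(p):
    h,w=p['range_z'].shape
    K=np.array([[p['fx'],0,p['cx']],[0,p['fy'],p['cy']],[0,0,1.]])
    u,v=np.meshgrid(np.arange(w),np.arange(h))
    n=cv2.undistortPoints(np.stack([u,v],-1).reshape(-1,1,2).astype(float),K,np.array(p['D'],float)).reshape(h,w,2)
    T=np.array(p['cam_to_world']); r=p['range_z']
    c=np.concatenate([n*r[...,None],r[...,None]],-1)
    W=c@T[:3,:3].T+T[:3,3]; W[r==0]=np.nan
    return W
def w2px(p,X):
    K=np.array([[p['fx'],0,p['cx']],[0,p['fy'],p['cy']],[0,0,1.]])
    T=np.linalg.inv(np.array(p['cam_to_world'])); X=np.atleast_2d(X)
    c=X@T[:3,:3].T+T[:3,3]
    return cv2.projectPoints(c,np.zeros(3),np.zeros(3),K,np.array(p['D'],float))[0].reshape(-1,2)
E
python3 - <<'E'
from h import *
s=monitor.observe();print({k:np.round(v,3).tolist() for k,v in s.items()})
for n in['scene','side','wrist']:
    p=imaging.grab_frame(n); cv2.imwrite(f'pics/{n}0.png',p['color'])
    print(n,np.round(p['cam_to_world'],3).tolist(),p['fx'])
    for t in ['terminal','terminal_nose','dock','dock_leaves','dock_stop','call_bell','tape_dispenser','pin_tin','thread_navy','thread_white']:
        r=imaging.spot_point(p,t)
        for a in r[:2]:
            z={'terminal_nose':.011,'dock_leaves':.012,'dock_stop':.011}.get(t,0)
            print(t,np.round(a['at'],1),round(a['confidence'],2),np.round(px2w(p,a['at'],z),4))
E
```

```text
pics
{'t': 0.0, 'q': [-0.068, 0.412, -0.013, 1.597, 0.006, 1.134, -0.082], 'dq': [0.001, -0.0, 0.0, -0.001, -0.001, -0.0, -0.001], 'joint_torque': [-0.0, -58.796, 0.642, -29.107, -0.054, 0.018, 0.0], 'position': [0.625, -0.0, 0.236], 'orientation': [-0.0, 0.708, -0.0, 0.707], 'wrist_force': [-0.705, 0.798, 0.392], 'wrist_torque': [-0.033, 0.0, -0.02], 'width': 0.088}
scene [[0.905, -0.252, 0.343, 0.139], [-0.425, -0.489, 0.762, -1.096], [-0.024, -0.835, -0.549, 0.769], [0.0, 0.0, 0.0, 1.0]] 595.7327734529484
terminal [300.3 278.9] 0.8 [ 0.5211 -0.1447  0.    ]
terminal [425.3 294.7] 0.53 [ 0.729  -0.3119  0.    ]
dock [311.  220.6] 0.56 [0.6412 0.0634 0.    ]
dock_leaves [297.9 276.5] 0.59 [ 0.514  -0.1495  0.012 ]
dock_stop [288.1 200.6] 0.6 [0.6225 0.1648 0.011 ]
call_bell [266.4 235.8] 0.98 [0.5173 0.0491 0.    ]
tape_dispenser [380.8 227.2] 0.71 [ 0.7791 -0.0427  0.    ]
pin_tin [317.  334.5] 0.66 [ 0.4788 -0.3203  0.    ]
thread_navy [428.6 275.7] 0.84 [ 0.7718 -0.2602  0.    ]
thread_white [423.1 291.2] 0.61 [ 0.7315 -0.3     0.    ]
side [[0.969, -0.133, 0.21, 0.454], [-0.248,
[... 695 characters left out ...]
0.3062  0.    ]
wrist [[1.0, -0.0, 0.001, 0.626], [-0.0, -0.961, -0.277, 0.077], [0.001, 0.277, -0.961, 0.385], [0.0, 0.0, 0.0, 1.0]] 355.25505180186974
terminal [232.7 322.7] 0.69 [ 0.5154 -0.1399  0.    ]
terminal_nose [192.8 254.2] 0.65 [ 0.48   -0.0484  0.011 ]
dock_leaves [323.1  39.1] 0.37 [0.6256 0.1679 0.012 ]
dock_stop [323.4  39.3] 0.78 [0.6259 0.168  0.011 ]
dock_stop [221.2 176.6] 0.61 [0.5187 0.0374 0.011 ]
call_bell [219.9 176.9] 0.92 [0.5141 0.0359 0.    ]
tape_dispenser [454.4 250. ] 0.7 [ 0.7761 -0.0471  0.    ]
pin_tin [212.5 437.8] 0.8 [ 0.4729 -0.3191  0.    ]
thread_navy [434.4 398.7] 0.65 [ 0.7722 -0.2531  0.    ]
thread_white [397.9 428.4] 0.6 [ 0.7271 -0.3019  0.    ]
```

View pics/scene0.png

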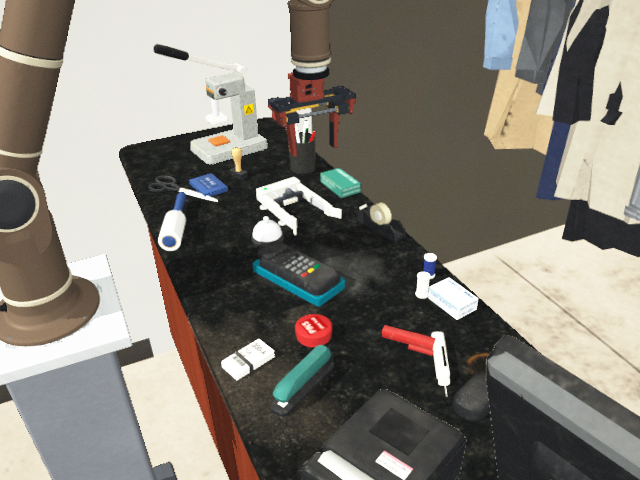

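View pics/side0.png

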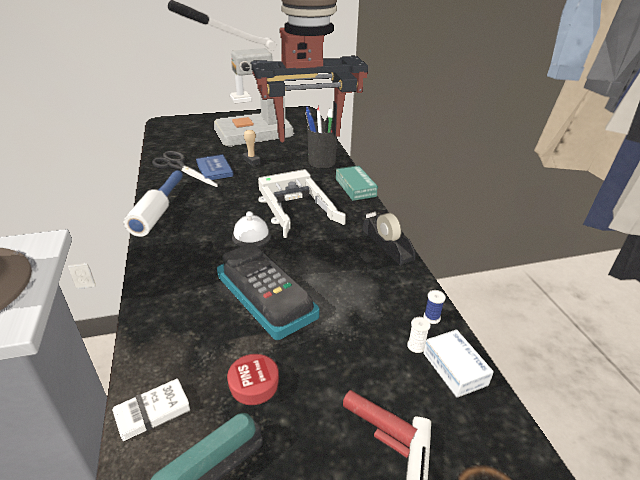

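View pics/wrist0.png

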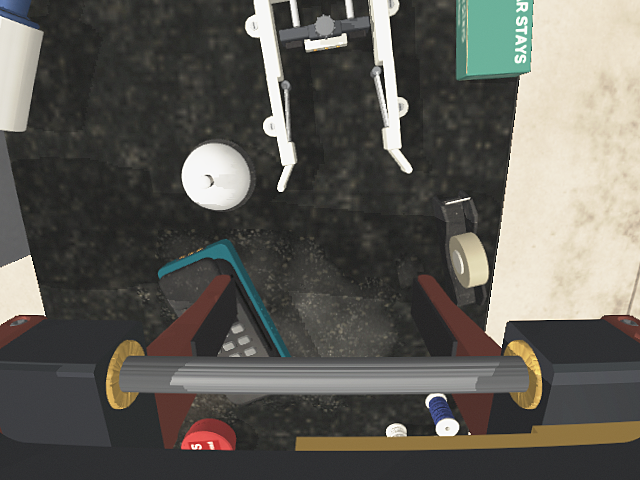

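```bash
python3 - <<'E'
from h import *
# fused top-down height map, 1 mm -> world x up, y left
H=np.zeros((700,600),np.float32)-1
C=np.zeros((700,600,3),np.uint8)
for n in['scene','side','wrist']:
    p=imaging.grab_frame(n);W=cloud(p).reshape(-1,3);c=p['color'].reshape(-1,3)
    np.savez(f'{n}0.npz',W=W.reshape(480,640,3),c=p['color'])
    m=np.isfinite(W[:,0]);W=W[m];c=c[m]
    r=((0.95-W[:,0])*1000).astype(int); q=((0.3-W[:,1])*1000).astype(int)
    m=(r>=0)&(r<600)&(q>=0)&(q<700)&(W[:,2]<.12)
    D=np.zeros((600,700,3),np.uint8); o=np.argsort(W[m][:,2])
    D[r[m][o],q[m][o]]=c[m][o]
    for k in range(0,700,100): cv2.line(D,(k,0),(k,599),(0,255,255),1)
    for k in range(50,600,100): cv2.line(D,(0,k),(699,k),(0,255,255),1)
    cv2.imwrite(f'pics/top_{n}.png',D)
E
```

```text
(no output)
```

View pics/top_side.png

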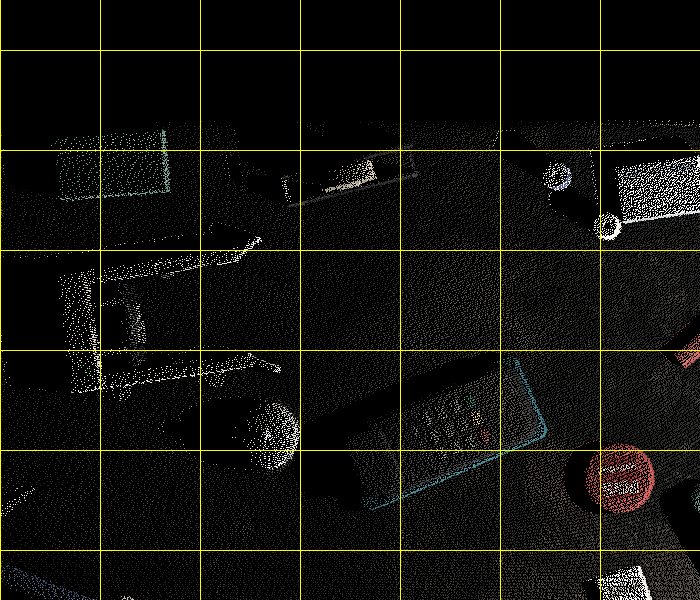

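View pics/top_wrist.png

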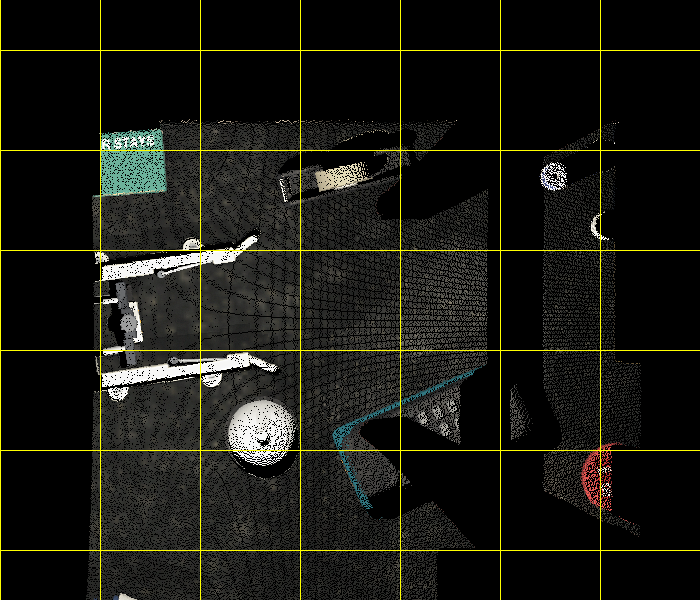

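View pics/top_scene.png

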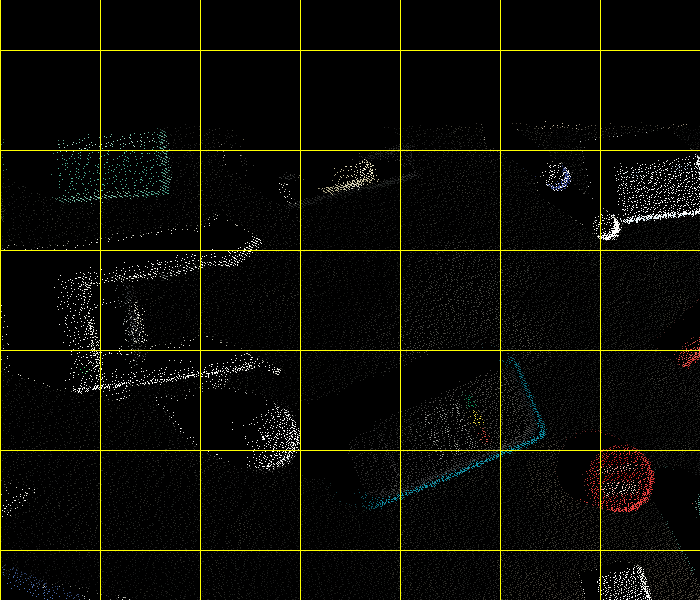

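```bash
cat > fit.py <<'E'
from h import *
from scipy.optimize import least_squares
def sdf(P,pose,a,b,r):
    c,s=np.cos(pose[2]),np.sin(pose[2]); d=P-np.array(pose[:2])
    x=d[:,0]*c+d[:,1]*s; y=-d[:,0]*s+d[:,1]*c
    qx=np.abs(x)-(a-r); qy=np.abs(y)-(b-r)
    return np.hypot(np.maximum(qx,0),np.maximum(qy,0))+np.minimum(np.maximum(qx,qy),0)-r
def teal(W,c):
    hsv=cv2.cvtColor(c,cv2.COLOR_BGR2HSV)
    return (hsv[...,0]>85)&(hsv[...,0]<105)&(hsv[...,1]>130)&(hsv[...,2]>40)&np.isfinite(W[...,0])&(W[...,2]<.03)&(W[...,2]>0.003)
def fit_term(Ws,x0,rad=0.14):
    P=[]
    for W,c in Ws:
        m=teal(W,c); Q=W[m]; Q=Q[np.hypot(Q[:,0]-x0[0],Q[:,1]-x0[1])<rad]; P.append(Q)
    P=np.concatenate(P)
    # boot points: outline sidewalls and 4mm rim -> band [-4,0]
    def res(x):
        d=sdf(P[:,:2],x,.099,.044,.008); return np.where(d>0,d,np.minimum(d+.004,0))
    s=least_squares(res,x0,loss='soft_l1',f_scale=.001)
    return s.x,len(P),np.sqrt(np.mean(res(s.x)**2))
E
python3 - <<'E'
from fit import *
D={n:(lambda z:(z['W'],z['c']))(np.load(n+'0.npz')) for n in['scene','side','wrist']}
for n in D:
    try: print(n,fit_term([D[n]],[.516,-.142,1.95]))
    except Exception as e: print(e)
print('all',fit_term(list(D.values()),[.516,-.142,1.95]))
for n in D: 
    W,c=D[n]; m=(np.abs(W[...,0]-.64)<.04)&(np.abs(W[...,1]+.0)<.04); print(n,'counter z',np.nanmedian(W[...,2][m]))
W,c=D['wrist']
g=(c.min(-1)>120)&(W[...,2]>.015)&(W[...,2]<.04)&(W[...,1]>.05)&(W[...,0]<.72)&(W[...,0]>.55)
P=W[g];print(len(P), np.median(P[:,2]))
for hi in(0,1):
    m=(P[:,0]>.64) if hi else (P[:,0]<.62)
    Q=P[m&(P[:,1]>.075)&(P[:,1]<.2)]
    # edges per y bin
    e=[];f=[]
    for y in np.arange(.08,.2,.005):
        q=Q[(abs(Q[:,1]-y)<.0025)]
        if len(q)>3: e.append((y,q[:,0].min()));f.append((y,q[:,0].max()))
    print(hi,np.polyfit(*np.array(e).T,1),np.polyfit(*np.array(f).T,1))
    print(np.round(f if not hi else e,4).tolist())
E
```

```text
scene (array([ 0.5163414 , -0.13974189,  1.9644625 ]), 801, np.float64(0.0009679910644005891))
side (array([ 0.51679144, -0.14088873,  1.97334634]), 1013, np.float64(0.0006975197376255163))
wrist (array([ 0.51799115, -0.14003295,  1.98222943]), 1829, np.float64(0.0012617185090304497))
all (array([ 0.51728139, -0.14032945,  1.9727525 ]), 3643, np.float64(0.0010940642083865008))
scene counter z 0.38882341877863374
side counter z 0.34331309960788103
wrist counter z 0.3213970255950389
5641 0.026228155590560853
0 [-0.14773222  0.59163243] [0.12586436 0.57688627]
[[0.08, 0.5914], [0.085, 0.5911], [0.09, 0.5912], [0.095, 0.5911], [0.1, 0.5909], [0.105, 0.5906], [0.11, 0.5906], [0.115, 0.5904], [0.12, 0.5904], [0.125, 0.5927], [0.13, 0.5911], [0.135, 0.5862], [0.14, 0.5856], [0.145, 0.5848], [0.15, 0.5841], [0.155, 0.5832], [0.16, 0.6198], [0.165, 0.6199], [0.17, 0.5809], [0.175, 0.6038], [0.18, 0.6039], [0.185, 0.603], [0.19, 0.6023], [0.195, 0.6014]]
1 [-0.41877819  0.72704297] [-0.14562662  0.71225953]
[[0.08, 0.6866], [0.085, 0.6863], [0.09, 0.6879], [0.095, 0.6863], [0.1, 0.685], [0.105, 0.6836], [0.11, 0.6821], [0.115, 0.6812], [0.12, 0.6797], [0.125, 0.6782], [0.13, 0.6758], [0.135, 0.6731], [0.14, 0.6721], [0.145, 0.6767], [0.15, 0.6758], [0.155, 0.675], [0.16, 0.6406], [0.165, 0.6406], [0.17, 0.6405], [0.175, 0.6724], [0.18, 0.648], [0.185, 0.6471], [0.19, 0.6462], [0.195, 0.6461]]
```

```bash
cat > sim.py <<'E'
import numpy as np
from fit import sdf
DOCK=np.array([.6431,.0575,1.7162]); BELL=np.array([.518,.040])
TAPE=(.763,-.052,np.deg2rad(14)) # rough
def indock(p):
    c,s=np.cos(DOCK[2]),np.sin(DOCK[2]);d=np.array(p[:2])-DOCK[:2]
    return np.array([d[0]*c+d[1]*s,-d[0]*s+d[1]*c,p[2]-DOCK[2]])
def clr(p): return sdf(BELL[None],p,.099,.044,.008)[0]-.0385
E
python3 - <<'E'
from sim import *
print(indock([.5173,-.1403,1.9728]))
for n1,s,d,ns in[(0,.006,.0107,24),(6,.006,.0135,19),(10,.006,.017,15)]:
    p=np.array([.5173,-.1403,1.9728]);off=.054
    L=[]
    tcp=p[:2]-off*np.array([np.sin(p[2]),-np.cos(p[2])]);h=p[2]
    for i in range(n1+ns):
        n=np.array([np.sin(h),-np.cos(h)]);tcp=tcp+s*n
        if i>=n1:h-=d
        q=np.r_[tcp+off*np.array([np.sin(h),-np.cos(h)]),h];L.append(clr(q))
    print(n1,q,indock(q),min(L),np.round(L[::4],3))
W=np.load('side0.npz');C=W['c'];W=W['W']
m=(W[...,0]>.72)&(W[...,0]<.83)&(W[...,1]>-.15)&(W[...,1]<.05)&(W[...,2]>.008)&(W[...,2]<.1)
P=W[m][:,:2].astype(np.float32);import cv2;print('tape',cv2.minAreaRect(P),P.min(0))
W=np.load('wrist0.npz')['W']
for y0 in np.arange(-.12,.03,.02):
  m=(W[...,0]>.72)&(W[...,0]<.83)&(abs(W[...,1]-y0)<.01)&(W[...,2]>.008)&(W[...,2]<.1)
  if m.sum(): print(round(y0,2),W[m][:,0].min())
m=(W[...,0]>.46)&(W[...,0]<.565)&(W[...,1]>-.02)&(W[...,1]<.1)&(W[...,2]>.03)&(W[...,2]<.1)
print(cv2.minEnclosingCircle(W[m][:,:2].astype(np.float32)))
E
```

```text
[-0.17748532  0.1531321   0.2566    ]
0 [ 0.65909081 -0.11407301  1.716     ] [-0.17207943  0.00903747 -0.0002    ] 0.03258694930570261 [0.034 0.034 0.037 0.038 0.042 0.055]
6 [ 0.66340958 -0.10803972  1.7163    ] [-1.66735550e-01  3.89009537e-03  1.00000000e-04] 0.028152397654245744 [0.034 0.028 0.031 0.034 0.037 0.049 0.069]
10 [ 0.66242623 -0.10497882  1.7178    ] [-0.16356447  0.00441957  0.0016    ] 0.02815239765424566 [0.034 0.028 0.028 0.031 0.033 0.046 0.066]
tape ((0.773551881313324, -0.050043195486068726), (0.03540593385696411, 0.137462317943573), 15.16776180267334) [ 0.74308485 -0.11945379]
-0.12 0.7861219166170912
-0.1 0.7685238104811057
-0.08 0.7639041290024835
-0.06 0.7589016700815825
-0.04 0.7536100423527298
-0.02 0.7489575698659454
0.0 0.7442394567453662
0.02 0.7434343279788195
((0.5155543684959412, 0.038143906742334366), 0.03168802708387375)
```

Emit:
{"fn": "move_arm", "kwargs": {
  "series": "-1 0 -0.022 -0.023 0 0 0;-1 0 -0.022 -0.023 0 0 0;-1 0 -0.022 -0.023 0 0 0;-1 0 -0.022 -0.023 0 0 0;-1 0 -0.022 -0.023 0 0 0;-1 0 -0.022 -0.023 0 0 0;-1 0 -0.022 -0.023 0 0 0;-1 0 -0.019 -0.024 0 0 0"
}}

```text
t: 2.6
position: [0.439, -0.1741, 0.2368]
orientation: [0.0, 0.707, -0.0, 0.707]
wrist_force: [0.1, -0.9, -1.0]
width: 0.0877
```

Emit:
{"fn": "move_arm", "kwargs": {
  "series": "-1 0.013 0 0 0.146 0 0;-1 0.013 0 0 0.146 0 0;-1 0.013 0 0 0.146 0 0;-1 0.013 0 0 0.146 0 0;-1 0.013 0 0 0.146 0 0;-1 0.013 0 0 0.146 0 0;-1 0.013 0 0 0.146 0 0;-1 0.013 0 0 0.146 0 0"
}}

```text
t: 3.4
position: [0.4402, -0.1731, 0.1323]
orientation: [0.392, 0.589, -0.392, 0.589]
wrist_force: [-0.1, -0.1, -0.5]
width: 0.0878
```

```bash
cat > st.py <<'E'
from h import *
from scipy.spatial.transform import Rotation as R
def st():
    s=monitor.observe();M=R.from_quat(s['orientation']).as_matrix()
    print('t',round(s['t'],2),'pos',np.round(s['position'],4),'toolz',round(float(np.arctan2(M[1,2],M[0,2])),4),'x',np.round(M[:,0],3),'F',np.round(s['wrist_force'],2),'w',round(s['width'],4)); return s
if __name__=='__main__': st()
E
python3 - <<'E'
from st import *
from fit import *
st()
p=imaging.grab_frame('side');cv2.imwrite('pics/s1.png',p['color']);print(fit_term([(cloud(p),p['color'])],[.517,-.141,1.97]))
E
```

```text
t 3.4 pos [ 0.4402 -0.1731  0.1323] toolz -1.174 x [ 0.001 -0.    -1.   ] F [-0.09 -0.13 -0.48] w 0.0878
(array([ 0.51656854, -0.14085354,  1.97727706]), 946, np.float64(0.0005184652172247286))
```

View pics/s1.png

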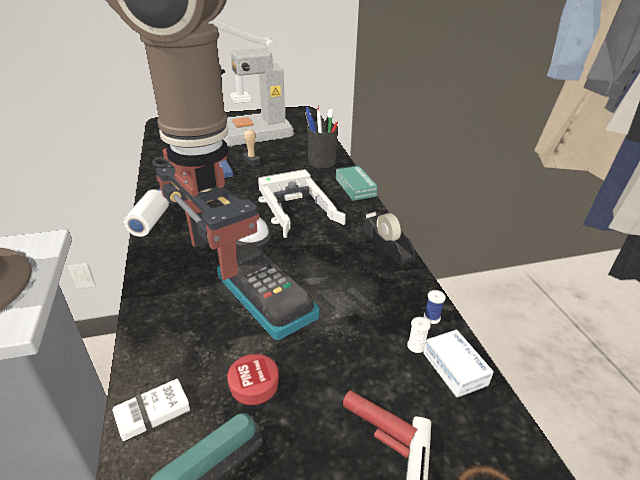

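Emit:
{"fn": "move_arm", "kwargs": {
  "series": "-1 0.016 0 0 0 0 0;-1 0.016 0 0 0 0 0;-1 0.016 0 0 0 0 0;-1 0.016 0 0 0 0 0;-1 0.016 0 0 0 0 0;-1 0.016 0 0 0 0 0;-1 0.016 0 0 0 0 0;-1 0 0 0 0 0 0"
}}

```text
t: 4.25
position: [0.4392, -0.1727, 0.0195]
orientation: [0.389, 0.591, -0.389, 0.59]
wrist_force: [-1.1, 0.4, 0.6]
width: 0.0881
```

```bash
python3 - <<'E'
from st import *
st()
p=imaging.grab_frame('side');cv2.imwrite('pics/s2.png',cv2.resize(p['color'][180:380,130:400],None,fx=2.9,fy=2.9))
E
```

```text
t 4.25 pos [ 0.4392 -0.1727  0.0195] toolz -1.1653 x [-0.002  0.001 -1.   ] F [-1.12  0.39  0.58] w 0.0881
```

View pics/s2.png

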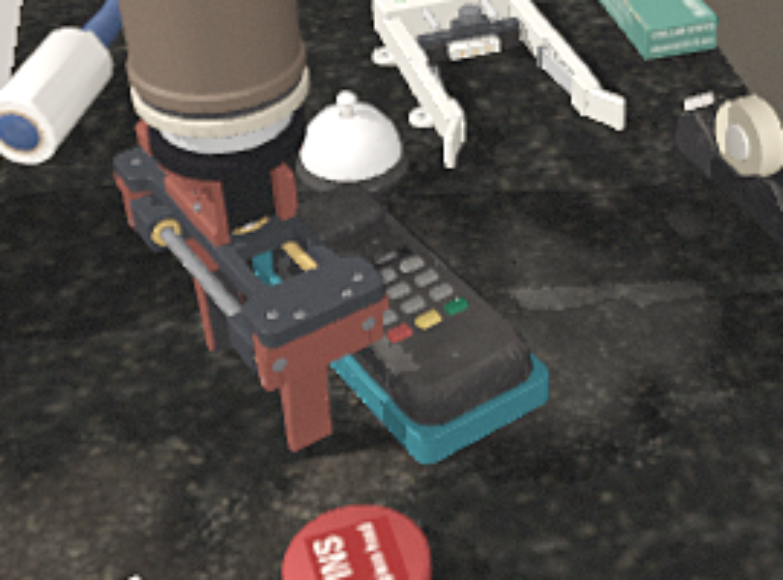

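Emit:
{"fn": "move_arm", "kwargs": {
  "series": "-1 0 0.004 0 0 0 0;-1 0 0.004 0 0 0 0;-1 0 0.004 0 0 0 0;-1 0 0.004 0 0 0 0;-1 0 0.004 0 0 0 0;-1 0 0.004 0 0 0 0;-1 0 0.004 0 0 0 0;-1 0 0.004 0 0 0 0"
}}

```text
t: 5.1
position: [0.4679, -0.1609, 0.0205]
orientation: [0.389, 0.591, -0.391, 0.589]
wrist_force: [-7.1, -2.8, 6.2]
width: 0.0875
```

```bash
cat > look.py <<'E'
from st import *
from fit import *
from sim import *
import sys
g=[float(x) for x in sys.argv[2:5]]
st()
for n in ['scene','side']:
    p=imaging.grab_frame(n)
    if n=='side': cv2.imwrite(f'pics/{sys.argv[1]}.png',p['color'])
    x,k,r=fit_term([(cloud(p),p['color'])],g)
    print(n,np.round(x,4),k,round(r,4),'dock',np.round(indock(x),4),'clr',round(clr(x),4))
E
python3 look.py s3 .518 -.14 1.97
```

```text
t 5.1 pos [ 0.4679 -0.1609  0.0205] toolz -1.1686 x [-0.003 -0.    -1.   ] F [-7.06 -2.8   6.2 ] w 0.0875
scene [ 0.5181 -0.1391  1.9705] 577 0.0008 dock [-0.1764  0.1522  0.2543] clr 0.0348
side [ 0.5198 -0.1395  1.9711] 597 0.0006 dock [-0.1771  0.1506  0.2549] clr 0.0352
```

Emit:
{"fn": "move_arm", "kwargs": {
  "series": "-1 -0.0005 0.003 0 0.005 0 0;-1 -0.0005 0.003 0 0.005 0 0;-1 0 0.003 0 0.005 0 0;-1 0 0.003 0 0.005 0 0;-1 0 0.003 0 0.005 0 0;-1 0 0.003 0 0.005 0 0;-1 0 0.003 0 0.005 0 0;-1 0 0.003 0 0.005 0 0"
}}

```text
t: 6.0
position: [0.4919, -0.1513, 0.0216]
orientation: [0.402, 0.582, -0.402, 0.582]
wrist_force: [-1.4, -0.2, -1.5]
width: 0.088
```

```bash
python3 look.py s4 .535 -.13 1.94
```

```text
t 6.0 pos [ 0.4919 -0.1513  0.0216] toolz -1.2084 x [ 0.  0. -1.] F [-1.38 -0.17 -1.52] w 0.088
scene [ 0.5427 -0.1312  1.9348] 555 0.0007 dock [-0.1722  0.1267  0.2186] clr 0.0313
side [ 0.5439 -0.132   1.9414] 573 0.0006 dock [-0.1732  0.1257  0.2252] clr 0.0323
```

View pics/s4.png

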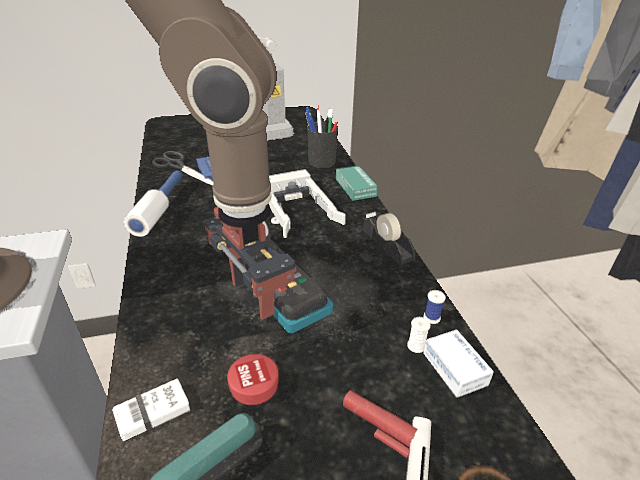

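Emit:
{"fn": "move_arm", "kwargs": {
  "series": "-1 0 0.006 0 0.0135 0 0;-1 0 0.007 0 0.0135 0 0;-1 0 0.007 0 0.0135 0 0;-1 0 0.007 0 0.0135 0 0;-1 0 0.007 0 0.0135 0 0;-1 0 0.007 0 0.0135 0 0;-1 0 0.007 0 0.0135 0 0;-1 0 0.007 0 0.0135 0 0"
}}

```text
t: 6.9
position: [0.5434, -0.1344, 0.0217]
orientation: [0.432, 0.56, -0.433, 0.559]
wrist_force: [-6.8, -2.0, 6.1]
width: 0.088
```

```bash
python3 look.py s5 .595 -.11 1.83
```

```text
t 6.9 pos [ 0.5434 -0.1344  0.0217] toolz -1.3171 x [-0.002  0.    -1.   ] F [-6.81 -1.96  6.08] w 0.088
scene [ 0.596  -0.1199  1.8329] 520 0.0008 dock [-0.1687  0.0723  0.1167] clr 0.0371
side [ 0.5984 -0.1204  1.8322] 556 0.0006 dock [-0.1695  0.07    0.116 ] clr 0.0382
```

Emit:
{"fn": "move_arm", "kwargs": {
  "series": "-1 0 0.0088 0 0.0145 0 0;-1 0 0.0088 0 0.0145 0 0;-1 0 0.0088 0 0.0145 0 0;-1 0 0.0088 0 0.0145 0 0;-1 0 0.0088 0 0.0145 0 0;-1 0 0.0088 0 0.0145 0 0;-1 0 0.0088 0 0.0145 0 0;-1 0 0.0088 0 0.0145 0 0"
}}

```text
t: 7.8
position: [0.6136, -0.1199, 0.0216]
orientation: [0.464, 0.533, -0.464, 0.533]
wrist_force: [-4.2, -0.2, 1.8]
width: 0.0878
```

```bash
python3 look.py s6 .66 -.105 1.716
```

```text
t 7.8 pos [ 0.6136 -0.1199  0.0216] toolz -1.433 x [ 0.  0. -1.] F [-4.2  -0.18  1.78] w 0.0878
scene [ 0.6673 -0.1111  1.7129] 482 0.001 dock [-0.1704  0.0005 -0.0033] clr 0.0741
side [ 0.6703 -0.1121  1.7109] 542 0.0005 dock [-0.1718 -0.0024 -0.0053] clr 0.0772
```

View pics/s6.png

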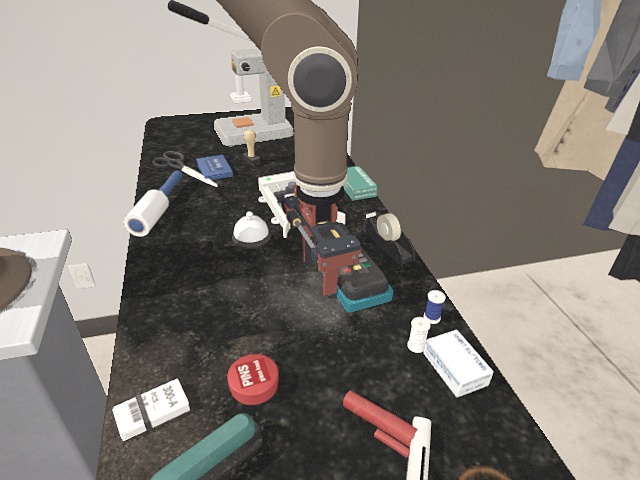

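Emit:
{"fn": "move_arm", "kwargs": {
  "series": "-1 0 -0.008 0 0 0 0;-1 0 -0.008 0 0 0 0;-1 0 -0.008 0 0 0 0;-1 -0.022 0 0 0 0 0;-1 -0.022 0 0 0 0 0;-1 -0.022 0 0 0 0 0;-1 -0.022 0 0 0 0 0;-1 -0.022 0 0 0 0 0"
}}

```text
t: 8.7
position: [0.5883, -0.1238, 0.1327]
orientation: [0.464, 0.533, -0.464, 0.533]
wrist_force: [0.6, 0.4, 0.4]
width: 0.088
```

Emit:
{"fn": "move_arm", "kwargs": {
  "series": "0 0 0 0 -0.145 0 0;0 0 0 0 -0.145 0 0;0 0 0 0 -0.145 0 0;0 0 0 0 -0.145 0 0;0 0 0 0 -0.145 0 0;0 0 0 0 -0.145 0 0;0 0 0 0 -0.145 0 0;0 0 0 0 -0.145 0 0"
}}

```text
t: 9.5
position: [0.5883, -0.1238, 0.1318]
orientation: [0.094, 0.701, -0.094, 0.701]
wrist_force: [0.5, 0.3, 0.4]
width: 0.0441
```

Emit:
{"fn": "move_arm", "kwargs": {
  "series": "0 0 0 0 -0.138 0 0;0 0 0 0 -0.138 0 0;0 0 0 0 -0.138 0 0;0 0 -0.029 0.0158 0 0 0;0 0 -0.029 0.0158 0 0 0;0 0 -0.029 0.0158 0 0 0;0 0 -0.029 0.0158 0 0 0;0 0 -0.029 0.0158 0 0 0"
}}

```text
t: 10.3
position: [0.6877, -0.2573, 0.1318]
orientation: [-0.05, 0.705, 0.05, 0.705]
wrist_force: [0.3, 0.2, 0.1]
width: 0.0436
```

```bash
python3 look.py s7 .668 -.112 1.712; python3 - <<'E'
from h import *
p=imaging.grab_frame('wrist');cv2.imwrite('pics/w7.png',p['color'])
E
```

```text
t 10.3 pos [ 0.6877 -0.2573  0.1318] toolz 0.1416 x [ 0. -0. -1.] F [0.35 0.19 0.08] w 0.0436
scene [ 0.6693 -0.1115  1.7097] 687 0.001 dock [-0.171  -0.0015 -0.0065] clr 0.0761
side [ 0.6703 -0.1122  1.7055] 881 0.0006 dock [-0.1719 -0.0024 -0.0107] clr 0.0775
```

View pics/s7.png

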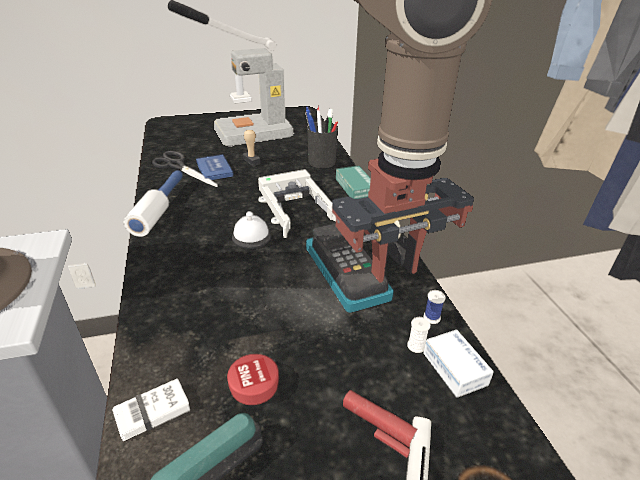

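View pics/w7.png

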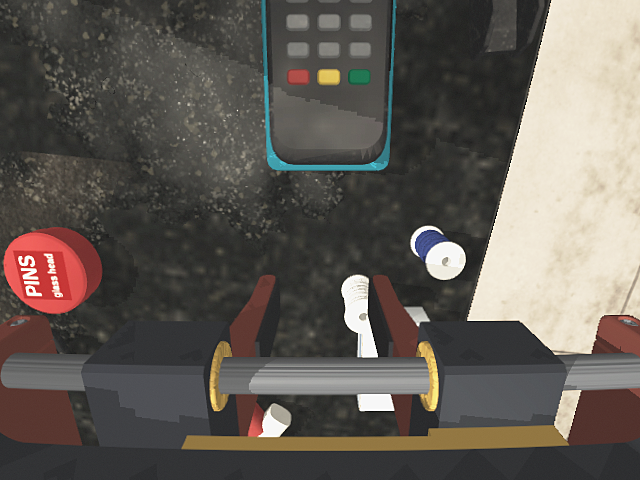

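Emit:
{"fn": "move_arm", "kwargs": {
  "series": "0 0 0.015 0.0015 -0.004 0 0;0 0.0158 0 0 0 0 0;0 0.0158 0 0 0 0 0;0 0.0158 0 0 0 0 0;0 0.0158 0 0 0 0 0;0 0.0158 0 0 0 0 0;0 0.0158 0 0 0 0 0;0 0.0158 0 0 0 0 0"
}}

```text
t: 11.25
position: [0.687, -0.2409, 0.0194]
orientation: [-0.051, 0.705, 0.052, 0.705]
wrist_force: [0.7, 1.0, 0.1]
width: 0.0439
```

```bash
python3 look.py s8 .668 -.112 1.712; python3 - <<'E'
from h import *
D={n:np.load(n+'0.npz') for n in['scene','side','wrist']}
from scipy.optimize import least_squares
ang=1.7162
for n in D:
    W=D[n]['W'];c=D[n]['c']
    m=(c.min(-1)>110)&(W[...,2]>.020)&(W[...,2]<.032)&(W[...,1]>.03)&(W[...,1]<.2)&(W[...,0]<.74)&(W[...,0]>.55)
    P=W[m]
    for a in [1.7162]:
        d=P[:,:2]-np.array([.6431,.0575]);x=d[:,0]*np.cos(a)+d[:,1]*np.sin(a);y=-d[:,0]*np.sin(a)+d[:,1]*np.cos(a)
        for lo,hi in[(.03,.06),(.06,.09),(.09,.12),(.12,.14)]:
            q=y[(x>lo)&(x<hi)]
            L=q[(q>.035)&(q<.068)];Rr=q[(q<-.035)&(q>-.068)]
            print(n,lo,len(L),len(Rr),np.round(np.percentile(L,[3,50,97]),4),np.round(np.percentile(Rr,[3,50,97]),4))
E
```

```text
t 11.25 pos [ 0.687  -0.2409  0.0194] toolz 0.1458 x [-0.  0. -1.] F [0.65 0.97 0.11] w 0.0439
scene [ 0.6694 -0.1115  1.7123] 607 0.0018 dock [-0.171  -0.0016 -0.0039] clr 0.0761
side [ 0.6692 -0.1126  1.6859] 425 0.0006 dock [-0.1721 -0.0011 -0.0303] clr 0.0776
scene 0.03 33 28 [0.0524 0.0581 0.0627] [-0.0601 -0.0535 -0.0477]
scene 0.06 32 31 [0.0489 0.0575 0.0619] [-0.0581 -0.0502 -0.0418]
scene 0.09 38 36 [0.044  0.0547 0.0624] [-0.0569 -0.0493 -0.0431]
scene 0.12 28 16 [0.0433 0.0553 0.0607] [-0.0552 -0.0471 -0.0439]
side 0.03 51 45 [0.0468 0.056  0.0608] [-0.0585 -0.052  -0.0455]
side 0.06 51 51 [0.0449 0.0552 0.0607] [-0.0587 -0.0505 -0.0415]
side 0.09 49 52 [0.0471 0.0552 0.0606] [-0.0575 -0.0488 -0.0446]
side 0.12 31 26 [0.0481 0.0541 0.0611] [-0.0574 -0.0482 -0.0451]
wrist 0.03 395 396 [0.0462 0.0538 0.0594] [-0.0597 -0.0542 -0.0473]
wrist 0.06 452 494 [0.043  0.0528 0.0588] [-0.0597 -0.0534 -0.0431]
wrist 0.09 548 573 [0.0455 0.0521 0.0591] [-0.0597 -0.0526 -0.0462]
wrist 0.12 379 275 [0.0458 0.0523 0.0592] [-0.0599 -0.0524 -0.0463]
```

View pics/s8.png

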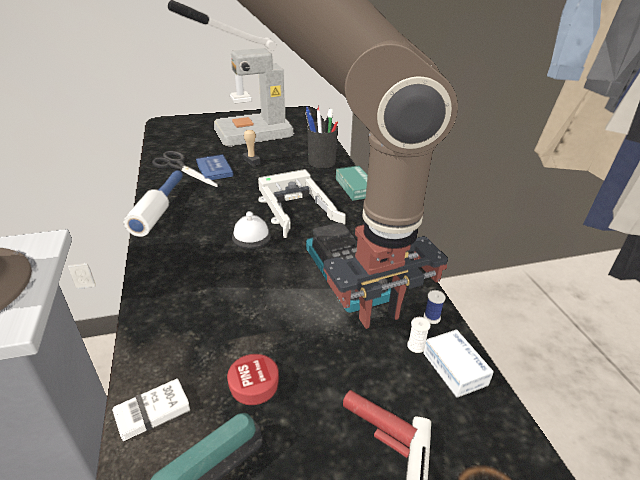

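Emit:
{"fn": "move_arm", "kwargs": {
  "series": "0 0 0.007 0 0 0 0;0 0 0.007 0 0 0 0;0 0 0.006 0 0 0 0;0 0 0.006 -0.0003 0 0 0;0 0 0.008 -0.0004 0 0 0;0 0 0.008 -0.0004 0 0 0;0 0 0.008 -0.0004 0 0 0;0 0 0.008 -0.0004 0 0 0"
}}

```text
t: 12.15
position: [0.6774, -0.1846, 0.0221]
orientation: [-0.052, 0.705, 0.051, 0.706]
wrist_force: [0.9, -5.3, 3.5]
width: 0.044
```

```bash
python3 look.py s9 .664 -.08 1.712; python3 - <<'E'
from h import *
p=imaging.grab_frame('scene');cv2.imwrite('pics/c9.png',cv2.resize(p['color'][160:340,200:440],None,fx=3,fy=3))
E
```

```text
t 12.15 pos [ 0.6774 -0.1846  0.0221] toolz 0.1452 x [ 0.002 -0.002 -1.   ] F [ 0.86 -5.34  3.53] w 0.044
scene [ 0.6612 -0.0766  1.7163] 540 0.001 dock [-1.353e-01  1.500e-03  1.000e-04] clr 0.0531
side [ 0.6617 -0.0752  1.7169] 512 0.0007 dock [-0.134   0.0008  0.0007] clr 0.0531
```

View pics/c9.png

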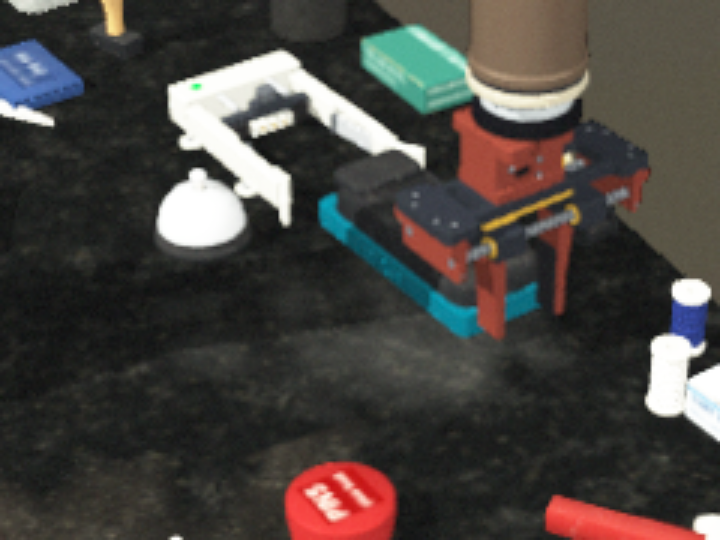

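Emit:
{"fn": "move_arm", "kwargs": {
  "series": "0 0 0.008 -0.0001 0 0 0;0 0 0.008 -0.0001 0 0 0;0 0 0.008 -0.0001 0 0 0;0 0 0.008 -0.0001 0 0 0;0 0 0.008 -0.0001 0 0 0;0 0 0.007 -0.0001 0 0 0;0 0 0.006 -0.0001 0 0 0;0 0 0.005 -0.0001 0 0 0"
}}

```text
t: 13.1
position: [0.6678, -0.1272, 0.0214]
orientation: [-0.052, 0.705, 0.051, 0.705]
wrist_force: [0.3, -4.7, 2.8]
width: 0.044
```

```bash
python3 look.py s10 .654 -.02 1.716; python3 - <<'E'
from h import *
p=imaging.grab_frame('scene');cv2.imwrite('pics/c10.png',cv2.resize(p['color'][160:310,230:430],None,fx=4,fy=4,interpolation=2))
E
```

```text
t 13.1 pos [ 0.6678 -0.1272  0.0214] toolz 0.1453 x [ 0.001 -0.001 -1.   ] F [ 0.31 -4.68  2.77] w 0.044
scene [ 0.6518 -0.019   1.7192] 473 0.001 dock [-0.0769  0.0025  0.003 ] clr 0.0411
side [ 0.6527 -0.0186  1.715 ] 428 0.0007 dock [-0.0767  0.0016 -0.0012] clr 0.0423
```

View pics/c10.png

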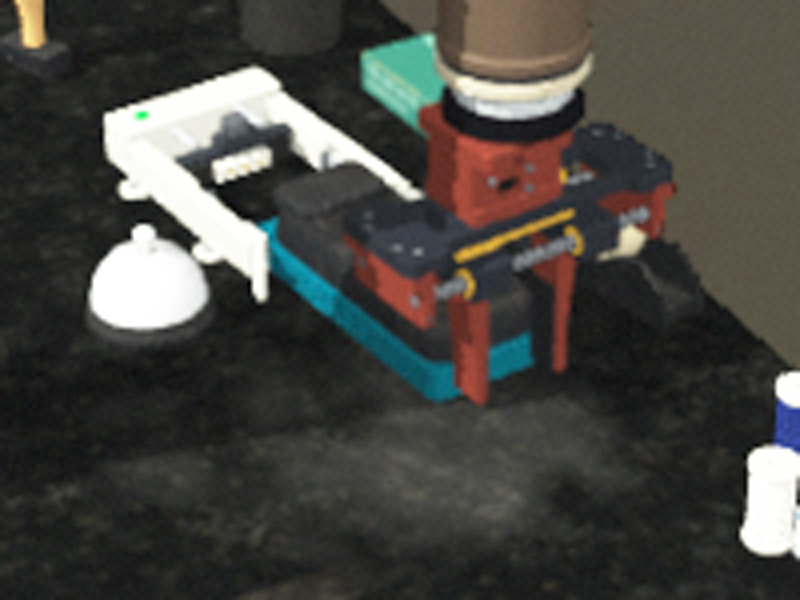

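Emit:
{"fn": "move_arm", "kwargs": {
  "series": "0 0 0.006 0 0 0 0;0 0 0.006 0 0 0 0;0 0 0.006 0 0 0 0;0 0 0.006 0 0 0 0;0 0 0.006 0 0 0 0;0 0 0.006 0 0 0 0;0 0 0.005 0 0 0 0;0 0 0.003 0 0 0 0"
}}

```text
t: 14.05
position: [0.6614, -0.0833, 0.0211]
orientation: [-0.052, 0.705, 0.051, 0.705]
wrist_force: [1.1, -5.1, 1.9]
width: 0.0439
```

```bash
python3 look.py s11 .648 .024 1.716
```

```text
t 14.05 pos [ 0.6614 -0.0833  0.0211] toolz 0.1453 x [ 0.001 -0.001 -1.   ] F [ 1.14 -5.15  1.88] w 0.0439
scene [0.6462 0.0247 1.7001] 397 0.0013 dock [-0.0329  0.0017 -0.0161] clr 0.0426
side [0.6469 0.0245 1.7107] 339 0.0006 dock [-0.0332  0.0011 -0.0055] clr 0.0429
```

Emit:
{"fn": "move_arm", "kwargs": {
  "series": "0 0 0.003 0 0 0 0;0 0 0.003 0 0 0 0;0 0 0.003 0 0 0 0;0 0 0.003 0 0 0 0;0 0 0.003 0 0 0 0;0 0 0.003 0 0 0 0;0 0 0.003 0 0 0 0;0 0 0.003 0 0 0 0"
}}

```text
t: 14.95
position: [0.6579, -0.0622, 0.0211]
orientation: [-0.052, 0.705, 0.05, 0.705]
wrist_force: [1.2, -9.4, 1.9]
width: 0.0437
```

```bash
python3 look.py s12 .643 .048 1.716
```

```text
t 14.95 pos [ 0.6579 -0.0622  0.0211] toolz 0.1435 x [ 0.001 -0.003 -1.   ] F [ 1.19 -9.4   1.85] w 0.0437
scene [0.643  0.0458 1.7014] 353 0.0017 dock [-0.0115  0.0018 -0.0148] clr 0.0422
side [0.6437 0.0461 1.7054] 322 0.001 dock [-0.0114  0.0011 -0.0108] clr 0.0429
```

Emit:
{"fn": "move_arm", "kwargs": {
  "series": "0 0 0.002 0 0 0 0;0 0 0.002 0 0 0 0;0 0 0.002 0 0 0 0;0 0 0.002 0 0 0 0;0 0 0.0015 0 0 0 0;0 0 0.0015 0 0 0 0;0 0 0.001 0 0 0 0;0 0 0.001 0 0 0 0"
}}

```text
t: 15.85
position: [0.656, -0.0492, 0.0211]
orientation: [-0.052, 0.705, 0.05, 0.705]
wrist_force: [2.4, -9.9, 2.7]
width: 0.0439
```

```bash
python3 look.py s13 .641 .06 1.716
```

```text
t 15.85 pos [ 0.656  -0.0492  0.0211] toolz 0.1438 x [ 0.001 -0.003 -1.   ] F [ 2.36 -9.92  2.67] w 0.0439
scene [0.6412 0.0589 1.6946] 327 0.0015 dock [ 0.0016  0.0017 -0.0216] clr 0.0421
side [0.6417 0.058  1.7113] 307 0.0007 dock [ 0.0007  0.0013 -0.0049] clr 0.0425
```

Emit:
{"fn": "move_arm", "kwargs": {
  "series": "0 0 0.0005 0 0 0 0;0 0 0.0005 0 0 0 0;0 0 0.0005 0 0 0 0;0 0 0.0005 0 0 0 0;0 0 0.0005 0 0 0 0;0 0 0.0005 0 0 0 0;0 0 0.0005 0 0 0 0;0 0 0.0005 0 0 0 0"
}}

```text
t: 16.75
position: [0.6558, -0.0475, 0.0212]
orientation: [-0.052, 0.705, 0.049, 0.706]
wrist_force: [4.2, -14.5, 0.9]
width: 0.0439
```

Emit:
{"fn": "move_arm", "kwargs": {
  "series": "0 0 0.0005 0 0 0 0;0 0 0.0005 0 0 0 0;0 0 0.0005 0 0 0 0;0 0 0.0005 0 0 0 0;0 0 0.0005 0 0 0 0;0 0 0.0005 0 0 0 0;0 0 0.0005 0 0 0 0;0 0 0.0005 0 0 0 0"
}}

```text
t: 17.55
position: [0.6551, -0.0446, 0.0212]
orientation: [-0.052, 0.705, 0.048, 0.706]
wrist_force: [2.4, -16.9, 1.6]
width: 0.0441
```

```bash
python3 look.py s14 .641 .063 1.716;python3 - <<'E'
from st import *
for _ in range(4):
    p=imaging.grab_frame('scene'); s=monitor.observe(); print(np.round(s['wrist_force'],1),np.round(s['position'],4),np.round(s['wrist_torque'],2))
cv2.imwrite('pics/c14.png',cv2.resize(p['color'][160:310,230:430],None,fx=4,fy=4,interpolation=2))
print(imaging.spot_point(p,'charge_pins')[:1],imaging.spot_point(p,'dock_stop')[:1])
E
```

```text
t 17.55 pos [ 0.6551 -0.0446  0.0212] toolz 0.142 x [ 0.001 -0.006 -1.   ] F [  2.39 -16.94   1.57] w 0.0441
scene [0.6413 0.0635 1.6827] 317 0.0014 dock [ 0.0062  0.0009 -0.0335] clr 0.0427
side [0.6412 0.0626 1.7044] 300 0.0006 dock [ 0.0053  0.0011 -0.0118] clr 0.0426
[  3.  -15.1   0.8] [ 0.6551 -0.0446  0.0212] [-3.48 -0.75  0.01]
[  2.5 -16.    0.9] [ 0.6551 -0.0446  0.0212] [-3.5  -0.73 -0.05]
[  2.6 -15.9   2. ] [ 0.6551 -0.0446  0.0212] [-3.52 -0.79 -0.04]
[  3.4 -15.3   1.1] [ 0.6551 -0.0446  0.0211] [-3.5  -0.76 -0.05]Traceback (most recent call last):
  File "<stdin>", line 5, in <module>
ValueError: it knows: call_bell, dock, dock_leaves, dock_stop, pin_tin, tape_dispenser, terminal, terminal_nose, thread_navy, thread_white
```

View pics/c14.png

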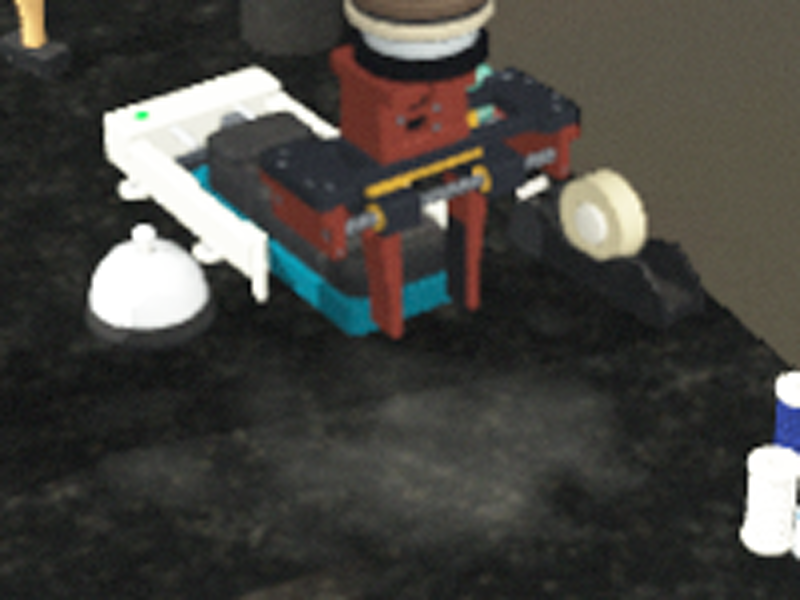

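Emit:
{"fn": "move_arm", "kwargs": {
  "series": "0 0 0.0002 0 0 0 0;0 0 0.0002 0 0 0 0;0 0 0.0002 0 0 0 0;0 0 0.0002 0 0 0 0;0 0 0.0002 0 0 0 0;0 0 0.0002 0 0 0 0;0 0 0 0 0 0 0;0 0 0 0 0 0 0"
}}

```text
t: 18.65
position: [0.6551, -0.0444, 0.0212]
orientation: [-0.052, 0.705, 0.047, 0.706]
wrist_force: [3.3, -17.8, 1.1]
width: 0.0438
```

```bash
cat > f.py <<'E'
from st import *
F=[]
for _ in range(4):
    p=imaging.grab_frame('side'); s=monitor.observe(); F.append(s['wrist_force']); 
F=np.array(F);u=np.array([-.1449,.9894,0])
d=np.array(s['position'])[:2]-[.6431,.0575]
print('t',s['t'],'axial',np.round(-F@u,1),'mean',round((-F@u).mean(),2),'lat',round((F@[-.9894,-.1449,0]).mean(),2),'Fz',round(F[:,2].mean(),2),'tcp x',round(float(d@u[:2])*1000,2),'z',round(s['position'][2],4))
E
python3 f.py
```

```text
t 18.85 axial [17.4 17.9 18.4 18.2] mean 17.97 lat -0.99 Fz 1.21 tcp x -102.54 z 0.0212
```

Emit:
{"fn": "move_arm", "kwargs": {
  "series": "0 0 0.0002 0 0 0 0;0 0 0.0002 0 0 0 0;0 0 0.0002 0 0 0 0;0 0 0.0002 0 0 0 0;0 0 0.0002 0 0 0 0;0 0 0 0 0 0 0;0 0 0 0 0 0 0;0 0 0 0 0 0 0"
}}

```text
t: 19.65
position: [0.655, -0.0442, 0.0212]
orientation: [-0.053, 0.705, 0.047, 0.706]
wrist_force: [4.8, -19.7, 1.7]
width: 0.0443
```

```bash
python3 f.py
```

```text
t 19.85 axial [19.  19.7 19.5 19.8] mean 19.54 lat -1.06 Fz 0.68 tcp x -102.35 z 0.0212
```

Emit:
{"fn": "move_arm", "kwargs": {
  "series": "0 0 0.0002 0 0 0 0;0 0 0.0002 0 0 0 0;0 0 0.0002 0 0 0 0;0 0 0 0 0 0 0;0 0 0 0 0 0 0;0 0 0 0 0 0 0;0 0 0 0 0 0 0;0 0 0 0 0 0 0"
}}

```text
t: 20.65
position: [0.655, -0.0441, 0.0212]
orientation: [-0.053, 0.705, 0.047, 0.706]
wrist_force: [4.2, -20.6, 0.0]
width: 0.0441
```

```bash
python3 f.py; python3 look.py s15 .641 .063 1.716
```

```text
t 20.85 axial [20.3 21.  20.4 21.3] mean 20.76 lat -1.41 Fz 0.63 tcp x -102.24 z 0.0212
t 20.85 pos [ 0.655  -0.0441  0.0212] toolz 0.1408 x [ 0.002 -0.008 -1.   ] F [  4.94 -20.78  -0.25] w 0.0439
scene [0.6408 0.0639 1.6858] 319 0.0015 dock [ 0.0066  0.0014 -0.0304] clr 0.0422
side [0.641  0.0631 1.7065] 304 0.0005 dock [ 0.0058  0.0012 -0.0097] clr 0.0425
```

Emit:
{"fn": "move_arm", "kwargs": {
  "series": "0 0 -0.004 0 0 0 0;0 0 -0.004 0 0 0 0;0 0 -0.004 0 0 0 0;0 0 -0.006 0 0 0 0;0 0 -0.008 0 0 0 0;0 0 -0.01 0 0 0 0;0 0 -0.01 0 0 0 0;0 0 0 0 0 0 0"
}}

```text
t: 21.75
position: [0.661, -0.084, 0.021]
orientation: [-0.051, 0.705, 0.05, 0.705]
wrist_force: [-0.0, 0.6, -0.1]
width: 0.0435
```

```bash
python3 f.py; python3 look.py s16 .641 .063 1.716
```

```text
t 21.95 axial [ 0.6 -1.9 -0.6  0.1] mean -0.44 lat 0.06 Fz -0.31 tcp x -139.16 z 0.021
t 21.95 pos [ 0.6609 -0.0805  0.021 ] toolz 0.1464 x [-0.     0.001 -1.   ] F [-0.39 -0.15  0.58] w 0.0439
scene [0.6404 0.0637 1.6943] 356 0.0013 dock [ 0.0066  0.0017 -0.0219] clr 0.0419
side [0.6406 0.0627 1.6924] 325 0.0007 dock [ 0.0055  0.0017 -0.0238] clr 0.042
```

View pics/s16.png

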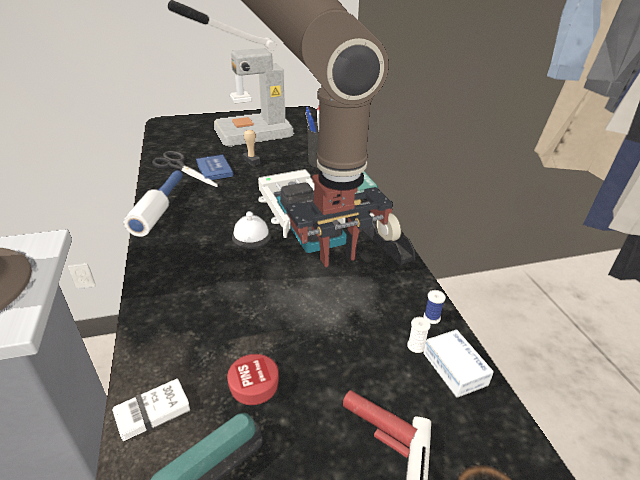

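Emit:
{"fn": "move_arm", "kwargs": {
  "series": "0 -0.03 0 0 0 0 0;0 -0.03 0 0 0 0 0;0 -0.03 0 0 0 0 0;0 -0.03 0 0 0 0 0;0 -0.035 0.01 0 0 0 0;0 -0.035 0.01 0 0 0 0;0 -0.02 0.02 0 0 0 0;0 0 0.02 0 0 0 0"
}}

```text
t: 22.85
position: [0.6538, -0.0209, 0.2352]
orientation: [-0.052, 0.703, 0.051, 0.707]
wrist_force: [0.4, -0.7, -0.5]
width: 0.044
```

```bash
python3 look.py s17 .641 .063 1.716; python3 - <<'E'
from fit import *
from sim import *
p=imaging.grab_frame('wrist');cv2.imwrite('pics/w17.png',p['color']);W=cloud(p);np.savez('w17.npz',W=W,c=p['color'])
x,k,r=fit_term([(W,p['color'])],[.641,.064,1.71]);print(x,k,r,indock(x))
E
```

```text
t 22.85 pos [ 0.6538 -0.0209  0.2352] toolz 0.1458 x [ 0.006  0.    -1.   ] F [ 0.42 -0.69 -0.55] w 0.044
scene [0.6406 0.0642 1.6909] 429 0.0014 dock [ 0.007   0.0015 -0.0253] clr 0.0422
side [0.641  0.0629 1.7035] 524 0.0006 dock [ 0.0057  0.0013 -0.0127] clr 0.0424
[0.64122478 0.06620748 1.71033111] 1825 0.0007909534579702294 [ 0.0088873   0.00059379 -0.00586889]
```

View pics/w17.png

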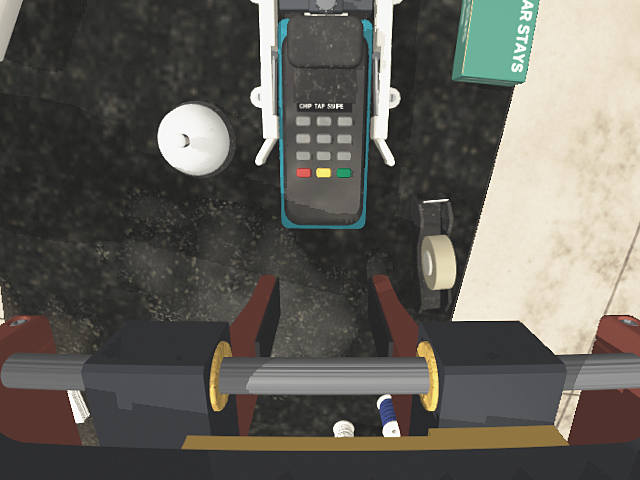

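View pics/s17.png

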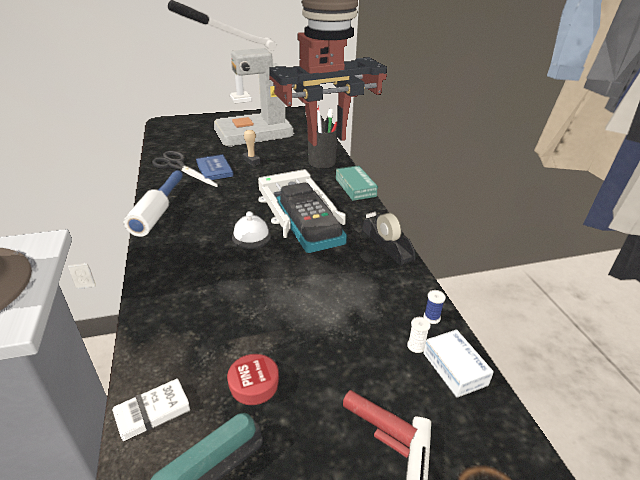

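Emit:
{"fn": "move_arm", "kwargs": {
  "series": "0 0 0.02 0 0 0 0;0 0 0.02 0 0 0 0;0 0 0.02 0 0 0 0;0 0 0.02 0 0 0 0;0 0 0.01 0 0 0 0;0 0 0.01 0 0 0 0;0 0 0 0 0 0 0;0 0 0 0 0 0 0"
}}

```text
t: 23.8
position: [0.6379, 0.0761, 0.2309]
orientation: [-0.052, 0.705, 0.051, 0.705]
wrist_force: [-0.1, -0.6, -0.2]
width: 0.0438
```

```bash
python3 - <<'E'
from fit import *
from sim import *
p=imaging.grab_frame('wrist');W=cloud(p)
cv2.imwrite('pics/w18.png',cv2.resize(p['color'][0:200,220:430],None,fx=3,fy=3,interpolation=2))
x,k,r=fit_term([(W,p['color'])],[.641,.064,1.71]);print(x,k,r,indock(x))
for n in['side','scene']:
    p=imaging.grab_frame(n)
    for t in ['pin_tin','thread_navy','thread_white']:
        a=imaging.spot_point(p,t)[:1]
        if a: print(n,t,np.round(px2w(p,a[0]['at'],0),4))
E
```

```text
[0.64151251 0.06450675 1.71311198] 1603 0.0008563115654616282 [ 0.00716282  0.00055552 -0.00308802]
side pin_tin [ 0.4726 -0.3133  0.    ]
side thread_navy [ 0.7782 -0.2543  0.    ]
side thread_white [ 0.7245 -0.3029  0.    ]
scene pin_tin [ 0.4746 -0.3129  0.    ]
scene thread_navy [ 0.7722 -0.2576  0.    ]
scene thread_white [ 0.73  -0.306  0.   ]
```

View pics/w18.png

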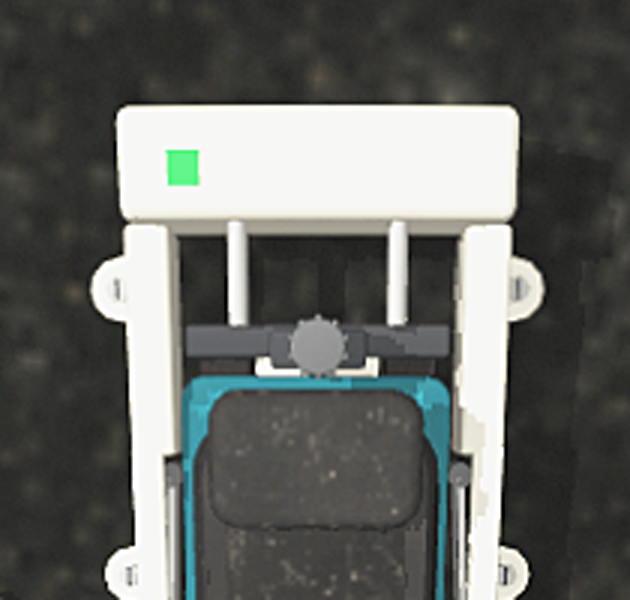

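```bash
python3 - <<'E'
from h import *
from sim import *
def ana(W,c,tag):
    c0,s0=np.cos(DOCK[2]),np.sin(DOCK[2]);d=W[...,:2]-DOCK[:2]
    x=d[...,0]*c0+d[...,1]*s0;y=-d[...,0]*s0+d[...,1]*c0
    for lo,hi in[(-.017,-.012),(.012,.017),(-.034,-.025),(.025,.034)]:
        m=(y>lo)&(y<hi)&(x>.085)&(x<.145)
        o=np.argsort(x[m]);print(tag,lo,[(round(a*1000,1),round(b*1000),int(v)) for a,b,v in zip(x[m][o],W[...,2][m][o],c[m].mean(-1)[o])][::max(1,m.sum()//40)])
z=np.load('wrist0.npz');ana(z['W'],z['c'],'before')
p=imaging.grab_frame('wrist');ana(cloud(p),p['color'],'after')
E
```

```text
before -0.017 [(np.float64(85.2), 0, 71), (np.float64(86.7), 0, 54), (np.float64(88.0), 1, 70), (np.float64(89.5), 0, 56), (np.float64(91.2), 0, 55), (np.float64(92.6), 1, 61), (np.float64(93.9), 0, 57), (np.float64(95.6), 0, 52), (np.float64(96.7), -1, 55), (np.float64(98.5), 0, 52), (np.float64(99.8), -1, 52), (np.float64(101.3), 2, 38), (np.float64(103.1), 1, 41), (np.float64(103.8), 1, 45), (np.float64(104.1), 12, 155), (np.float64(104.7), 17, 255), (np.float64(105.1), 18, 233), (np.float64(106.5), 17, 228), (np.float64(107.9), 15, 231), (np.float64(109.1), 17, 233), (np.float64(109.6), 16, 236), (np.float64(110.2), 17, 236), (np.float64(110.9), 34, 90), (np.float64(111.4), 33, 90), (np.float64(112.8), 33, 88), (np.float64(113.6), 26, 67), (np.float64(115.2), 33, 69), (np.float64(116.3), 25, 88), (np.float64(118.3), 31, 74), (np.float64(119.4), 33, 86), (np.float64(121.6), 24, 115), (np.float64(131.3), 1, 52), (np.float64(132.7), -1, 53), (np.float64(133.9), 0, 51), (np.float64(135.4), 1, 52), (np.float64(136.7), 0, 53), (np.float64(137.8), 0, 52), (np.float64(139.0), -1, 50), (n
[... 8114 characters left out ...]
.float64(108.3), 20, 57), (np.float64(109.2), 19, 70), (np.float64(111.0), 21, 69), (np.float64(112.0), 20, 68), (np.float64(112.8), 23, 48), (np.float64(114.5), 25, 101), (np.float64(115.4), 24, 102), (np.float64(117.1), 26, 103), (np.float64(118.2), 24, 104), (np.float64(119.1), 23, 103), (np.float64(120.8), 25, 109), (np.float64(121.8), 24, 101), (np.float64(123.3), 28, 167), (np.float64(125.9), 28, 167), (np.float64(127.7), 29, 251), (np.float64(129.4), 29, 245), (np.float64(131.2), 0, 38), (np.float64(133.1), 0, 7), (np.float64(134.8), 2, 41), (np.float64(136.5), 28, 255), (np.float64(138.2), 29, 255), (np.float64(139.7), 0, 48), (np.float64(141.7), 29, 255), (np.float64(143.5), 0, 34)]
```

```bash
python3 -c "
from h import *
print(hand_in())"
```

```text
the job is handed in; nothing more can be done
None
```

The terminal is in its charging dock, pressed home on the length stop, and the job is handed in at about 24 s of the 72 s allowed. I pushed it flat along the counter by the boot: sideways out round the bell, then head first from the tail end with both fingers.

- **Push by feel:** The force rose in steps: about 10 N between the leaves, 15–16 N at the shoe, then steeply at the stop. I held about 20.7 N for roughly 1 s. The highest reading I saw was 21.3 N, then I backed off and raised the arm clear.
- **Seating:** The wrist camera's depth picture shows the nose touching the buffer face, about 107 mm in from the mouth. The shoe, which stood at about 104 mm before, has been pushed back about 3 mm.
- **Alignment:** By the wrist camera the terminal is 0.6 mm off the dock's centre line and turned about 0.003 rad. The scene and side cameras disagreed with it, by up to 2 mm and 0.02 rad; they were partly blocked, so I trusted the wrist view.
- **Other items:** The closest the boot came to the bell, by my measurements, was about 28–31 mm. The tape dispenser gap was about 35 mm by estimate, not measured. The tin and spools were found where they started, within the cameras' error.
- **Push readings higher than stated:** The pushes ran a few newtons above the values given. I put this down to the fingers pressing the terminal down by 1–6 N. I saw no sign of it lifting or tipping.

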